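# Sort the cooking things into the two worktop trays

### The job

Clear up the worktop: the lemon and the tomato belong in the pale wooden tray, the two spice jars in the white tray, standing upright. Put one thing in each bay, resting on the floor of the bay, set down gently rather than dropped, and leave the egg timer and the purple mug where they stand.

Things in the scene. Friction and masses are not known exactly. Their poses are not given: they have to be found in the camera images.
- lemon_center (a point): Yellow lemon, lying: 77 mm long (its x axis), 52 mm wide (y), 53 mm high, about 0.1 kg, loose. Origin: its centre, half-way up. Belongs in the wooden tray. It can roll about its long axis. (Wall cupboards with handles hang 0.48 m above the worktop, from about 0.58 m in front of the base axis: keep a raised wrist clear of them.)
- tomato_center (a point): Red tomato with a green stalk, 65 mm in diameter, 71 mm high with the stalk, about 0.12 kg, loose. Origin: its centre, half-way up (35 mm above its underside). Belongs in the wooden tray.
- spice_center (a point): Spice jar with an orange cap: round, 42 mm body, 45 mm cap, 106 mm high, about 0.11 kg, loose, stands upright on the worktop at the start. Origin: its centre, half-way up (53 mm above its underside), z axis up its height. The cap is fixed and spans 85 to 106 mm above the underside: grip there, lower down the gripper's body may strike the cap. Belongs in the white tray, in either bay.
- spice2_center (a point): Spice jar with a bright red cap: round, 42 mm body, 45 mm cap, 106 mm high, about 0.11 kg, loose, stands upright on the worktop at the start. Origin: its centre, half-way up (53 mm above its underside), z axis up its height. The cap is fixed and spans 85 to 106 mm above the underside: grip there, lower down the gripper's body may strike the cap. Belongs in the white tray, in either bay.
- wood_tray: Pale wooden tray, fixed: 205 (its x) x 150 mm (y) outside, walls 30 mm high, 5 thick, floor 6 mm above the worktop. A low dark rib across the middle (x = 0, 5 mm thick, top 21 mm above the worktop) makes two bays, each 95 (x) x 140 mm (y) inside, centred at x = +50 and -50 mm, y = 0. A dark pull stands 12 mm out of each long side. Origin: centre of the underside.
- white_tray: White tray, fixed: 205 (its x) x 150 mm (y) outside, walls 30 mm high, 5 thick, floor 6 mm above the worktop. A low dark rib across the middle (x = 0, 5 mm thick, top 21 mm above the worktop) makes two bays, each 95 (x) x 140 mm (y) inside, centred at x = +50 and -50 mm, y = 0. A dark pull stands 12 mm out of each long side. Origin: centre of the underside.
- timer_center (a point): Kitchen egg timer, plain orange dome on a cream base, low and round: 58 mm across, 57 mm high. Bystander, loose: leave it where it stands. Origin: its centre, half-way up.
- purple_mug_center (a point): Plain purple mug, 90 mm across, 119 mm with its handle, 95 mm high. Bystander, loose: leave it where it stands. Origin: its centre, half-way up.

How it is judged:
By the outcome, as a careful person would: the job done as asked, in the order asked, and still so for the second after the job is handed in, with the robot touching nothing.
It also fails if it takes over 120 s, if anything falls off the work surface, if the arm or the gripper's body presses on something with over 40 N, if the wrist force passes 120 N, or if a joint passes its speed limit or range.

### The arm

A 6-joint arm with a two-finger parallel gripper is mounted at the origin on a cart in front of the work surface, level with it; the furniture and walls round the work are solid. World frame = base frame: x ahead of the robot, y to its left, z up, the work surface at z = 0. Lengths are in m, angles in rad, forces in N, time in s.
With the tool pointing down it reaches from about 0.3 to 0.875 m from the base axis. Payload 6.4 kg.
Tool frame: the origin (TCP) lies midway between the tips of the shut fingers; the grasp point (between the pads) lies 19 mm behind it; z points along the fingers, y is the line along which they close (so a half turn about z gives the same grasp; the last joint's range is limited). The gripper opens to 85 mm and grips with 20 to 120 N. Pads are 22 mm wide; open, the fingers measure 114 mm over their backs; the gripper's body (76 mm by 85 mm) begins 54 mm behind the grasp point. The pads swing forward as they close: fully open they stand 13 mm farther back than shut.
Start: joints at [-1.361, 0.181, 1.607, -0, 1.354, -0.206], TCP at [0.232, -0.526, 0.231] pointing down, gripper open.
Joint ranges: [-2.99, 2.99], [-0.89, 2.07], [0.3, 2.58], [-1.14, 4.28], [0, 2.63], [-3.12, 3.12]. Speed limits (rad/s): [2.57, 2.57, 3.01, 3.14, 3.14, 3.14].

### API

Orientations are given as a unit quaternion [w, x, y, z].
In Python, from bench import observe, camera, get_calibration, sign_off, find_in, tip_of gives the robot as it stands.
- The arm moves only by the tool step_arm, never from a script. Its argument "rows" is a list of rows, each a list of 3 entries, a list of its own where there are three numbers: the shift along the world's x, y, z in m, then the turn about the world's z in degrees, then the closure, from -1 (fully open) to 1 (shut). A call has 1 to 8 rows; each row shifts and turns the commanded pose from where the row before left it; what a row does not reach is not made up. A row lasts 1/8 s, in which the tool goes at most 62.5 mm and 10.7 degrees, less where a joint would pass 70% of its speed; a pose out of reach is approached as far as the arm can. A call with a gripper value outside its range is refused whole. The fingers move at their own pace and stop on an object; "force" is the grip in N (left out, the last holds). Time passes only in rows, so rows that do not move let the fingers close. It gives the time, the measured TCP pose, the force, the opening and the grip force at its end, in the units of the state.
- observe(): the state, without advancing time (a new reading comes with each control period).
- camera(name): name is "side" or "top" or "wrist"; returns the picture (420x560x3 uint8, red, green, blue); there is no depth.
- get_calibration(name): a dict with "mtx" (3x3 intrinsics, pixels), "R" (3x3) and "t" (3): a world point X has camera coordinates R X + t. Camera axes: x right, y down, z forward; pixel columns grow to the right and rows downward; lengths in m; the calibration is good to about 2 mm. A picture is of the moment at which its call begins: read the wrist's pose just before it. get_calibration takes no time and is no camera call; for the wrist camera it gives the pose at the moment of the call.
- sign_off(): hands the job in; it is judged then, once.
Trained networks look in the newest picture that a camera, given by its name, has taken for a name from the list of things; names that differ only in an ending like _2 or _b are one class to them, and where a whole thing is asked for, a point or a joint stands for the part that bears it (a point fixed in the world has none). Each returns a list of dicts, best first, with "confidence" (0 to 1); they miss things now and then, are a little off and sometimes report something else, mostly with a low value. They report only what shows in the picture. A call takes as long as a camera call.
- find_in(camera, query): "at" ([column, row] in pixels, amid what is visible of it).
- tip_of(camera, query): "at" ([column, row] in pixels: a listed point, or the origin of a listed thing).
The state is a dict: "time_s": time; "joints": joint angles; "qd": joint speeds; "tau": joint torques, N m; "ee_pos": TCP position; "tool_rot": TCP orientation; "force": force on the tool from outside, world axes, zero at the start; "torque": the same for the moment, N m; "width": finger opening in m; "gripper_force": force on a finger pad.
Only numpy, scipy, OpenCV 4.12 (cv2) and the standard library are available. Lean on these libraries where they do the work, as an engineer would, in place of code of your own. Each camera call takes 0.05 s, during which the arm holds its last target. There are 200 camera calls.

## Working session

There is one attempt and no reset: what is moved stays moved. The work goes in short steps, Python scripts to look and compute and a tool call to move; the robot and the scene stay as the last step left them, time stands still between calls to the robot, and variables do not carry over. Pictures are saved under pics/ and viewed, at most 14 in all, crops included, and the job is handed in when it is done.

Besides the shell and the picture viewer there is one more tool, called after "Emit:" as name(argument=value, ...), one argument or row to a line, values as JSON. step_arm: Moves the arm, as the interface text tells. Its arguments: {"type":"object","properties":{"rows":{"type":"array","items":{"type":"array"}},"force":{"type":"number"}},"required":["rows"]}

```bash
mkdir -p pics; cat > h.py <<'E'
import numpy as np, cv2
from bench import *
def ray(cam,px,z):
    c=get_calibration(cam);K,R,t=[np.array(c[k],float) for k in("mtx","R","t")]
    d=R.T@np.linalg.inv(K)@np.array([px[0],px[1],1.]);o=-R.T@t
    return o+d*(z-o[2])/d[2]
def snap(cam,name):
    im=camera(cam);cv2.imwrite(f"pics/{name}.png",im[:,:,::-1]);return im
def proj(cam,X):
    c=get_calibration(cam);K,R,t=[np.array(c[k],float) for k in("mtx","R","t")]
    p=K@(R@np.array(X,float)+t.ravel());return p[:2]/p[2]
E
python3 - <<'E'
from h import *
s=observe();print(s)
H={"lemon_center":.0265,"tomato_center":.035,"spice_center":.053,"spice2_center":.053,"wood_tray":0,"white_tray":0,"timer_center":.028,"purple_mug_center":.047}
for c in("top","side"):
    snap(c,c+"0")
    k=get_calibration(c);print(c,"cam at",np.round(-np.array(k["R"]).T@np.array(k["t"]).ravel(),3))
    for q,z in H.items():
        for r in tip_of(c,q)[:3]:print(q,np.round(r["at"]),round(r["confidence"],2),np.round(ray(c,r["at"],z),3))
E
```

```text
{'time_s': 0.0, 'joints': array([-1.36128853e+00,  1.81537077e-01,  1.60802308e+00,  1.17586647e-05,
        1.35378339e+00, -2.06305575e-01]), 'qd': array([-1.31370275e-03,  9.67257967e-04,  1.31525258e-03, -8.14096808e-05,
       -3.82684816e-05, -9.12997591e-04]), 'tau': array([ 1.43520207e-03, -4.44876873e+01, -3.51332402e+01, -2.28213794e-04,
        9.07285488e-03,  2.37166898e-05]), 'ee_pos': array([ 0.23216093, -0.52544231,  0.23037909]), 'tool_rot': array([-8.75452865e-04,  9.78465031e-01,  2.06410798e-01,  4.33862899e-06]), 'force': array([ 0.18082398, -0.12886254,  0.15371152]), 'torque': array([-0.02757691, -0.0394663 , -0.02146055]), 'gripper_force': 0.0, 'width': 0.08547006231098354}
top cam at [0.301 0.005 1.532]
lemon_center [370. 212.] 0.6 [ 0.504 -0.314  0.026]
tomato_center [313. 216.] 0.56 [ 0.485 -0.13   0.035]
spice_center [394. 242.] 0.59 [ 0.411 -0.386  0.053]
wood_tray [167. 240.] 0.75 [0.398 0.328 0.   ]
white_tray [254. 219.] 0.57 [0.473 0.053 0.   ]
white_tray [341. 240.] 0.25 [ 0.415 -0.226  0.   ]
timer_center [302. 254.] 0.84 [ 0.366 -0.099  0.028]
purple_mug_center [401. 177.] 0.96 [ 0.62  -0.409  0.047]
side cam at [ 0.241 -1.24   0.631]
lemon_center [306. 260.] 0.82 [ 0.503 -0.301  0.026]
tomato_center [288. 229.] 0.76 [ 0.494 -0.137  0.035]
spice_center [281. 271.] 0.96 [ 0.421 -0.376  0.053]
spice2_center [265. 242.] 0.78 [ 0.41  -0.229  0.053]
wood_tray [242. 183.] 0.75 [0.417 0.331 0.   ]
white_tray [270. 207.] 0.82 [0.483 0.093 0.   ]
white_tray [245. 182.] 0.69 [0.43  0.339 0.   ]
timer_center [244. 230.] 0.86 [ 0.37  -0.102  0.028]
purple_mug_center [366. 271.] 0.58 [ 0.622 -0.407  0.047]
```

```bash
python3 - <<'E'
import cv2
a=cv2.imread("pics/top0.png")[140:320,100:460];cv2.imwrite("pics/t0c.png",cv2.resize(a,(800,400),interpolation=cv2.INTER_CUBIC))
a=cv2.imread("pics/side0.png")[150:330,180:420];cv2.imwrite("pics/s0c.png",cv2.resize(a,(800,600),interpolation=cv2.INTER_CUBIC))
E
```

```text
(no output)
```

View pics/t0c.png

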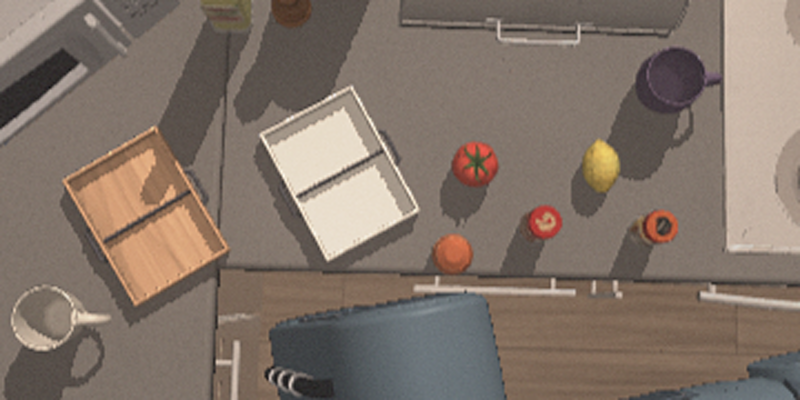

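View pics/s0c.png

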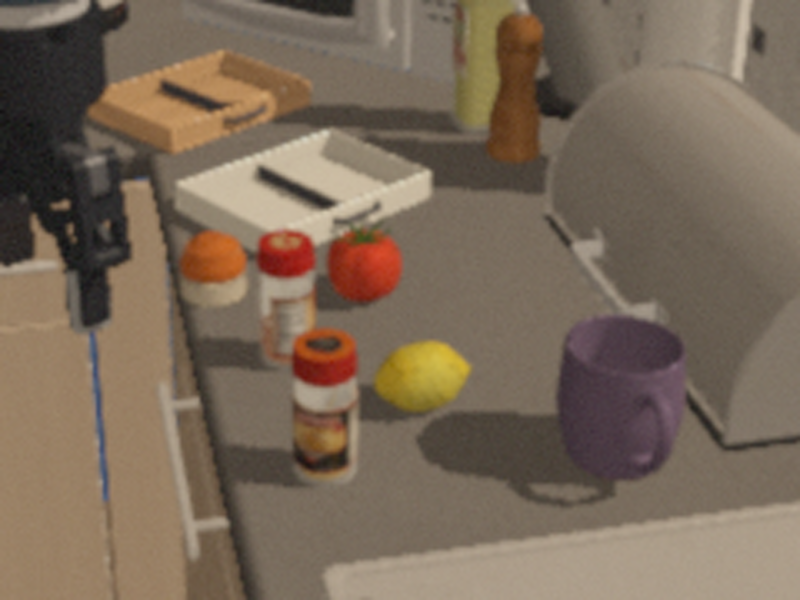

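The top crop shows the trays, both tilted about 30°. In crop pixels, the white tray's rim corners are at (352,87), (262,136), (329,262), (418,211) and the wood tray's at (155,128), (65,181), (137,306), (228,249). The tomato is at (475,164), the lemon at (601,166), the red cap at (544,221), the orange cap at (661,226), the timer at (453,253) and the mug at (670,78). The side crop agrees.

```bash
python3 - <<'E'
from h import *
for n,cs in dict(white=[(352,87),(262,136),(329,262),(418,211)],wood=[(155,128),(65,181),(137,306),(228,249)]).items():
    P=np.array([ray("top",(u/2.2222+100,v/2.2222+140),.03)[:2] for u,v in cs]);c=P.mean(0)
    e=[P[i]-P[i-1] for i in range(4)];L=e[3]-e[1] if 0 else (P[3]-P[0])
    lon=(P[2]-P[1]+P[3]-P[0])/2
    print(n,np.round(P,3).tolist(),"c",np.round(c,3),"len",np.round([np.linalg.norm(x) for x in e],3),"long ang",np.degrees(np.arctan2(lon[1],lon[0])))
    u=lon/np.linalg.norm(lon);print(" bays",np.round(c+.05*u,3),np.round(c-.05*u,3))
im=cv2.imread("pics/top0.png");hsv=cv2.cvtColor(im,cv2.COLOR_BGR2HSV)
def blob(n,cr,z,lo,hi,r=14):
    x,y=int(cr[0]/2.2222+100),int(cr[1]/2.2222+140)
    m=np.zeros(im.shape[:2],np.uint8);h=hsv[...,0].astype(int);h=np.where(h>150,h-180,h)
    g=(h>=lo)&(h<=hi)&(hsv[...,1]>110)&(hsv[...,2]>60)
    m[y-r:y+r,x-r:x+r]=g[y-r:y+r,x-r:x+r]
    k,l,st,ce=cv2.connectedComponentsWithStats(m);i=1+st[1:,4].argmax()
    px=np.argwhere(l==i)[:,::-1];rc=cv2.minAreaRect(px.astype(np.float32))
    W=np.array([ray("top",p,z)[:2] for p in px]);w,V=np.linalg.eigh(np.cov(W.T))
    print(n,"cent",np.round(W.mean(0),3),"ext",np.round(4*np.sqrt(w),3),"axis",np.degrees(np.arctan2(V[1,1],V[0,1])),"mid",np.round((W.max(0)+W.min(0))/2,3))
blob("lemon",(601,166),.0265,18,40,16)
blob("tomato",(475,164),.035,-12,70,14)
blob("red",(544,221),.106,-12,40,11)
blob("orange",(661,226),.106,-12,40,11)
blob("timer",(453,253),.03,-12,40,12)
E
```

```text
white [[0.598, 0.044], [0.523, 0.169], [0.348, 0.068], [0.424, -0.055]] c [0.473 0.057] len [0.201 0.145 0.202 0.144] long ang -150.08669436328142
 bays [0.43  0.032] [0.517 0.081]
wood [[0.529, 0.319], [0.45, 0.439], [0.28, 0.329], [0.362, 0.209]] c [0.405 0.324] len [0.2   0.144 0.202 0.146] long ang -146.75400653089187
 bays [0.364 0.297] [0.447 0.352]
lemon cent [ 0.498 -0.314] ext [0.053 0.072] axis -177.61703756531725 mid [ 0.498 -0.314]
tomato cent [ 0.493 -0.133] ext [0.067 0.069] axis 132.65814715708083 mid [ 0.494 -0.133]
red cent [ 0.409 -0.221] ext [0.046 0.05 ] axis 100.08013240382756 mid [ 0.409 -0.221]
orange cent [ 0.408 -0.376] ext [0.048 0.059] axis 99.73542995021998 mid [ 0.41  -0.374]
timer cent [ 0.366 -0.104] ext [0.056 0.057] axis 122.25485217660328 mid [ 0.367 -0.105]
```

Emit:
step_arm(
  rows=[
    [[0.045,0.036,0],-4,-1],
    [[0.045,0.036,0],-4,-1],
    [[0.045,0.036,0],-4,-1],
    [[0.045,0.036,0],-4,-1],
    [[0.045,0.036,-0.01],-4,-1],
    [[0.041,0.031,-0.01],-2,-1],
    [[0,0,0],0,-1],
    [[0,0,0],0,-1],
  ],
)

```text
time_s: 1.9
ee_pos: [0.4982, -0.315, 0.2113]
tool_rot: [0.0, 1.0, 0.016, -0.0]
force: [0.6, 0.3, 0.5]
width: 0.0851
gripper_force: 0.0
```

```bash
cat > blob.py <<'E'
from h import *
def blob(cam,im,n,guess,z,lo,hi,r,smin=110):
    hsv=cv2.cvtColor(im[:,:,::-1].copy(),cv2.COLOR_BGR2HSV);x,y=proj(cam,[*guess,z]).astype(int)
    h=hsv[...,0].astype(int);h=np.where(h>150,h-180,h)
    g=(h>=lo)&(h<=hi)&(hsv[...,1]>smin)&(hsv[...,2]>50)
    m=np.zeros(g.shape,np.uint8);s=np.s_[max(0,y-r):max(0,y+r),max(0,x-r):max(0,x+r)];m[s]=g[s]
    k,l,st,ce=cv2.connectedComponentsWithStats(m)
    if k<2:print(n,"none at",x,y);return
    i=1+st[1:,4].argmax();px=np.argwhere(l==i)[:,::-1]
    W=np.array([ray(cam,p,z)[:2] for p in px[::max(1,len(px)//3000)]]);w,V=np.linalg.eigh(np.cov(W.T))
    print(n,"px",(x,y),"box",st[i][:4],"cent",np.round(W.mean(0),3),"ext",np.round(4*np.sqrt(w),3),"axis",np.degrees(np.arctan2(V[1,1],V[0,1])),"mid",np.round((W.max(0)+W.min(0))/2,3))
E
python3 - <<'E'
from blob import *
s=observe();print(s["ee_pos"],s["tool_rot"],s["joints"])
im=snap("wrist","w1")
blob("wrist",im,"lemon",(.498,-.314),.0265,18,40,160)
blob("wrist",im,"red",(.409,-.221),.106,-12,40,80)
blob("wrist",im,"orange",(.41,-.378),.106,-12,40,80)
E
```

```text
[ 0.49821863 -0.31502136  0.21126107] [ 1.17060693e-04  9.99865013e-01  1.64285090e-02 -2.16087128e-04] [-7.64767920e-01  2.30613214e-01  1.58956918e+00 -4.85553697e-04
  1.32155231e+00  7.73289715e-01]Traceback (most recent call last):
  File "<stdin>", line 4, in <module>
  File "blob.py", line 10, in blob
    W=np.array([ray(cam,p,z)[:2] for p in px[::max(1,len(px)//3000)]]);w,V=np.linalg.eigh(np.cov(W.T))
                ~~~^^^^^^^^^
  File "h.py", line 4, in ray
    c=get_calibration(cam);K,R,t=[np.array(c[k],float) for k in("mtx","R","t")]
ValueError: time passes only in moves, steps and waits
```

View pics/w1.png

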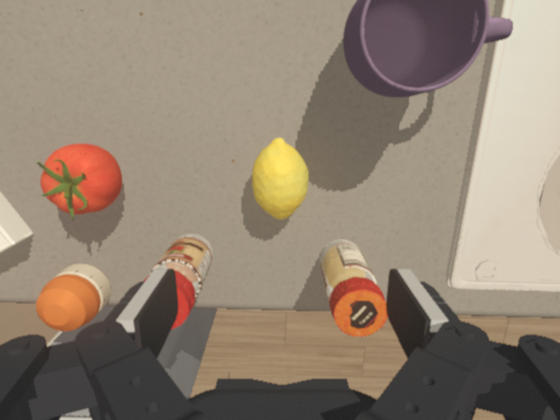

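The lemon is at (280,179), pointing almost straight up the image. The orange cap is at (360,306), the tomato at (80,180), and the red cap is partly hidden by a finger. I'll cache the calibration and measure.

```bash
sed -i 's/    c=get_calibration(cam);K/    c=cal(cam);K/' h.py; cat >> h.py <<'E'
_c={}
def cal(cam):
    if cam not in _c:_c[cam]=get_calibration(cam)
    return _c[cam]
E
python3 - <<'E'
from blob import *
im=cv2.imread("pics/w1.png")[:,:,::-1]
blob("wrist",im,"lemon",ray("wrist",(280,179),.0265)[:2],.0265,18,40,60)
blob("wrist",im,"tomato",ray("wrist",(80,180),.035)[:2],.035,-12,70,50)
print("orange cap top",ray("wrist",(361,314),.106), "timer", ray("wrist",(70,300),.04))
E
```

```text
lemon px (np.int64(280), np.int64(178)) box [252 138  57  82] cent [ 0.5   -0.314] ext [0.052 0.074] axis -177.9303389300419 mid [ 0.499 -0.315]
tomato px (np.int64(79), np.int64(179)) box [ 40 144  82  73] cent [ 0.497 -0.134] ext [0.064 0.077] axis 114.3426909828169 mid [ 0.494 -0.133]
orange cap top [ 0.40968441 -0.38259162  0.106     ] timer [ 0.37358005 -0.10923239  0.04      ]
```

Emit:
step_arm(
  rows=[
    [[0.001,0,-0.04],0,-1],
    [[0,0,-0.05],0,-1],
    [[0,0,-0.05],0,-1],
    [[0,0,-0.035],0,-1],
    [[0,0,-0.02],0,-1],
    [[0,0,-0.012],0,-1],
    [[0,0,0],0,-1],
    [[0,0,0],0,-1],
  ],
)

```text
time_s: 2.95
ee_pos: [0.5001, -0.3159, 0.0057]
tool_rot: [0.001, 1.0, 0.016, 0.001]
force: [0.6, 0.4, -0.4]
width: 0.0852
gripper_force: 0.0
```

Emit:
step_arm(
  rows=[
    [[0,0,0],0,1],
    [[0,0,0],0,1],
    [[0,0,0],0,1],
    [[0,0,0],0,1],
    [[0,0,0],0,1],
    [[0,0,0],0,1],
  ],
  force=25,
)

```text
time_s: 3.7
ee_pos: [0.4997, -0.3151, 0.0053]
tool_rot: [0.0, 1.0, 0.016, 0.0]
force: [0.2, 1.3, 5.9]
width: 0.0505
gripper_force: 25.3
```

Emit:
step_arm(
  rows=[
    [[0,0,0.02],0,1],
    [[0,0,0.04],0,1],
    [[0,0,0.045],0,1],
    [[0,0,0.045],0,1],
    [[-0.007,0.053,0.03],2,1],
    [[-0.007,0.055,0.025],2,1],
    [[-0.008,0.055,0],3,1],
    [[-0.008,0.055,0],3,1],
  ],
)

```text
time_s: 4.7
ee_pos: [0.4691, -0.0955, 0.2111]
tool_rot: [0.001, 0.995, 0.104, 0.001]
force: [0.6, 0.0, -0.8]
width: 0.0504
gripper_force: 26.5
```

Emit:
step_arm(
  rows=[
    [[-0.008,0.055,0],3,1],
    [[-0.008,0.055,0],3,1],
    [[-0.008,0.055,0],3,1],
    [[-0.008,0.055,0],3,1],
    [[-0.008,0.055,0],3,1],
    [[-0.008,0.055,0],3,1],
    [[-0.008,0.055,0],2,1],
    [[-0.009,0.036,0],0,1],
  ],
)

```text
time_s: 5.7
ee_pos: [0.4036, 0.3263, 0.2106]
tool_rot: [-0.0, 0.961, 0.275, 0.001]
force: [1.1, -0.3, -1.0]
width: 0.0503
gripper_force: 26.5
```

```bash
python3 - <<'E'
from h import *
im=snap("wrist","w2");s=observe();print(s["ee_pos"],s["tool_rot"],s["width"],s["gripper_force"])
E
```

```text
[0.40238706 0.32922467 0.2106869 ] [-1.59988415e-03  9.61277385e-01  2.75576657e-01  8.57193045e-04] 0.050325863708633393 26.556022939039394
```

View pics/w2.png

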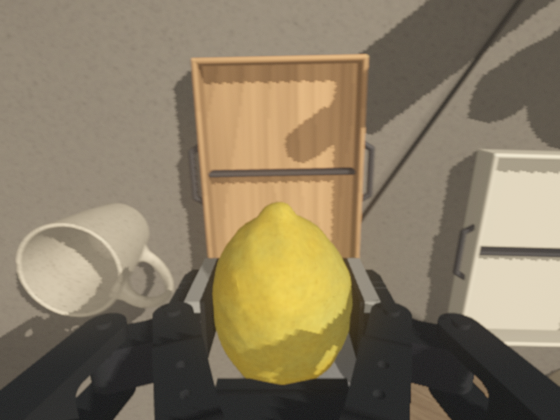

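The wood tray is square to the tool. Its far rim corners are at (192,58) and (368,56), and its rib ends at (209,174) and (355,172). The lemon is held firmly.

```bash
python3 - <<'E'
from h import *
a,b=ray("wrist",(192,58),.03),ray("wrist",(368,56),.03);c,d=ray("wrist",(209,174),.021),ray("wrist",(355,172),.021)
print(a,b,np.linalg.norm(a-b),c,d,np.linalg.norm(c-d))
u=(a+b-c-d)[:2]/2;print(np.linalg.norm(u),np.degrees(np.arctan2(u[1],u[0])))
v=(a-b)[:2]+(c-d)[:2];ang=np.arctan2(v[1],v[0])-np.pi/2;print(np.degrees(ang))
o=(c+d)[:2]/2;u=np.array([np.cos(ang),np.sin(ang)]);print("c",o,"bays",o+.05*u,o-.05*u)
e,f=ray("wrist",(480,150),.03),ray("wrist",(482,250),.021);print("white",e,f)
E
```

```text
[0.45346139 0.44946373 0.03      ] [0.53301793 0.32483451 0.03      ] 0.14785698155763302 [0.37135716 0.39040091 0.021     ] [0.44606798 0.27442686 0.021     ] 0.1379553839672941
0.10070141258582656 32.924938766303285
32.66673482712417
c [0.40871257 0.33241389] bays [0.45080379 0.35940147] [0.36662136 0.30542631]
white [0.52266064 0.19308882 0.03      ] [0.44868427 0.11998803 0.021     ]
```

Emit:
step_arm(
  rows=[
    [[0.024,0.013,-0.02],1,1],
    [[0.024,0.014,-0.04],0,1],
    [[0,0,-0.05],0,1],
    [[0,0,-0.04],0,1],
    [[0,0,-0.025],0,1],
    [[0,0,-0.01],0,1],
    [[0,0,-0.005],0,1],
    [[0,0,0],0,1],
  ],
)

```text
time_s: 6.75
ee_pos: [0.453, 0.3513, 0.0203]
tool_rot: [-0.0, 0.959, 0.283, 0.001]
force: [0.3, 0.7, -0.7]
width: 0.0505
gripper_force: 26.6
```

Emit:
step_arm(
  rows=[
    [[0,0,-0.004],0,1],
    [[0,0,-0.003],0,1],
    [[0,0,0],0,1],
    [[0,0,0],0,1],
  ],
)

```text
time_s: 7.25
ee_pos: [0.4523, 0.351, 0.0123]
tool_rot: [-0.0, 0.959, 0.283, 0.0]
force: [1.4, -0.0, -1.5]
width: 0.0501
gripper_force: 26.6
```

Emit:
step_arm(
  rows=[
    [[0.001,0.003,-0.001],0,1],
    [[0,0,-0.001],0,1],
    [[0,0,0],0,1],
  ],
)

```text
time_s: 7.62
ee_pos: [0.4535, 0.3542, 0.0113]
tool_rot: [0.0, 0.959, 0.283, 0.0]
force: [-3.3, -2.3, 7.5]
width: 0.0504
gripper_force: 27.1
```

Emit:
step_arm(
  rows=[
    [[0,0,0],0,-0.3],
    [[0,0,0],0,-0.4],
    [[0,0,0],0,-0.55],
    [[0,0,0],0,-0.65],
    [[0,0,0],0,-0.65],
    [[0,0,0],0,-0.65],
  ],
)

```text
time_s: 8.38
ee_pos: [0.4533, 0.354, 0.0103]
tool_rot: [-0.0, 0.959, 0.283, 0.0]
force: [-0.1, 0.4, -1.3]
width: 0.0704
gripper_force: 0.0
```

Emit:
step_arm(
  rows=[
    [[0,0,0.015],0,-0.65],
    [[0,0,0.03],0,-0.65],
    [[0,0,0.05],0,-0.65],
    [[0,0,0.05],0,-0.65],
    [[0,0,0.05],0,-0.65],
    [[0,0,0],0,-0.65],
    [[0,0,0],0,-0.65],
  ],
)

```text
time_s: 9.25
ee_pos: [0.4531, 0.3539, 0.2057]
tool_rot: [-0.0, 0.959, 0.283, 0.0]
force: [0.5, 0.4, -1.2]
width: 0.0705
gripper_force: 0.0
```

```bash
python3 - <<'E'
from blob import *
s=observe();im=snap("wrist","w3");print(s["ee_pos"])
blob("wrist",im,"lemon",(.453,.354),.0325,18,40,70,130)
E
```

```text
[0.45307354 0.35391262 0.20574001]
lemon px (np.int64(280), np.int64(183)) box [253 140  59  85] cent [0.453 0.353] ext [0.052 0.074] axis -144.95034504260636 mid [0.453 0.353]
```

View pics/w3.png

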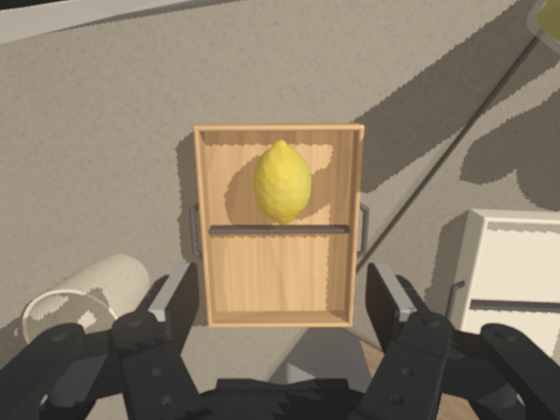

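```bash
python3 - <<'E'
from h import *
P=[ray("wrist",p,.03)[:2] for p in((194,126),(363,126),(209,327),(353,325))];print(np.round(P,3),np.mean(P,0))
c,d=ray("wrist",(209,230),.021)[:2],ray("wrist",(350,229),.021)[:2];print((c+d)/2)
v=P[0]-P[1]+c-d;a=np.arctan2(v[1],v[0])-np.pi/2;print(np.degrees(a))
u=np.array([np.cos(a),np.sin(a)]);o=(c+d)/2
print(o+.05*u,o-.05*u,"lemon along x",(np.array([.453,.353])-o)@u)
E
```

```text
[[0.455 0.444]
 [0.534 0.321]
 [0.284 0.334]
 [0.367 0.21 ]] [0.4099385  0.32720473]
[0.41126345 0.32851787]
33.004373353958535
[0.4531949  0.35575302] [0.369332   0.30128272] lemon along x 0.04833697344886913
```

Emit:
step_arm(
  rows=[
    [[0.005,-0.055,0],0,-1],
    [[0.005,-0.055,0],0,-1],
    [[0.005,-0.055,0],0,-1],
    [[0.005,-0.055,0],0,-1],
    [[0.005,-0.055,0],0,-1],
    [[0.005,-0.055,0],0,-1],
    [[0.005,-0.055,0],0,-1],
    [[0.004,-0.055,0],0,-1],
  ],
)

```text
time_s: 10.3
ee_pos: [0.4912, -0.0874, 0.2037]
tool_rot: [-0.001, 0.959, 0.282, -0.001]
force: [0.3, -0.1, -0.1]
width: 0.0855
gripper_force: 0.0
```

Emit:
step_arm(
  rows=[
    [[0.002,-0.047,0],0,-1],
    [[0,0,0],0,-1],
    [[0,0,0],0,-1],
  ],
)

```text
time_s: 10.68
ee_pos: [0.4934, -0.1323, 0.2039]
tool_rot: [-0.001, 0.959, 0.282, -0.001]
force: [0.4, -0.2, -0.0]
width: 0.0854
gripper_force: 0.0
```

```bash
python3 - <<'E'
from blob import *
s=observe();im=snap("wrist","w4");print(s["ee_pos"],s["width"])
blob("wrist",im,"tomato",(.494,-.133),.033,-12,75,75,110)
blob("wrist",im,"tomato red",(.494,-.133),.033,-12,10,75,150)
E
```

```text
[ 0.49337224 -0.13225726  0.2038826 ] 0.08544256128262445
tomato px (np.int64(282), np.int64(184)) box [246 146  74  73] cent [ 0.496 -0.132] ext [0.066 0.067] axis 47.38268182206517 mid [ 0.495 -0.133]
tomato red px (np.int64(282), np.int64(184)) box [247 147  72  70] cent [ 0.5  -0.13] ext [0.064 0.074] axis 114.71000359282431 mid [ 0.496 -0.133]
```

View pics/w4.png

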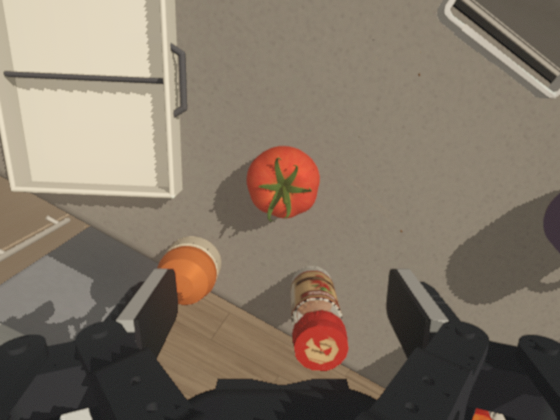

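The tomato is centred at (284,182), the red cap is at (320,340) and the timer at (190,270). The grasp space is clear.

Emit:
step_arm(
  rows=[
    [[0.002,0,-0.03],0,-1],
    [[0,0,-0.05],0,-1],
    [[0,0,-0.05],0,-1],
    [[0,0,-0.035],0,-1],
    [[0,0,-0.02],0,-1],
    [[0,0,-0.01],0,-1],
    [[0,0,0],0,-1],
    [[0,0,0],0,-1],
  ],
)

```text
time_s: 11.72
ee_pos: [0.4971, -0.133, 0.0113]
tool_rot: [0.001, 0.959, 0.283, 0.001]
force: [0.0, 0.2, 0.0]
width: 0.0853
gripper_force: 0.0
```

Emit:
step_arm(
  rows=[
    [[0,0,0],0,1],
    [[0,0,0],0,1],
    [[0,0,0],0,1],
    [[0,0,0],0,1],
    [[0,0,0],0,1],
    [[0,0,0],0,1],
  ],
  force=25,
)

```text
time_s: 12.48
ee_pos: [0.4968, -0.1331, 0.0117]
tool_rot: [0.0, 0.959, 0.283, 0.0]
force: [-2.6, 2.5, 8.1]
width: 0.0633
gripper_force: 25.4
```

Emit:
step_arm(
  rows=[
    [[0,0,0.02],0,1],
    [[0,0,0.04],0,1],
    [[0,0,0.045],0,1],
    [[0,0,0.045],0,1],
    [[-0.01,0.05,0.02],0,1],
    [[-0.015,0.055,0],0,1],
    [[-0.015,0.055,0],0,1],
    [[-0.015,0.055,0],0,1],
  ],
)

```text
time_s: 13.48
ee_pos: [0.4406, 0.0834, 0.1807]
tool_rot: [0.0, 0.959, 0.282, 0.001]
force: [1.4, 0.2, -1.0]
width: 0.0635
gripper_force: 28.3
```

Emit:
step_arm(
  rows=[
    [[-0.018,0.054,0],0,1],
    [[-0.018,0.054,0],0,1],
    [[-0.018,0.054,0],0,1],
    [[-0.019,0.056,0],1,1],
    [[0,0,-0.04],0,1],
    [[0,0,-0.05],0,1],
    [[0,0,-0.04],0,1],
    [[0,0,0],0,1],
  ],
)

```text
time_s: 14.48
ee_pos: [0.3654, 0.2986, 0.0477]
tool_rot: [0.001, 0.957, 0.291, -0.004]
force: [-0.1, -0.6, -1.2]
width: 0.0632
gripper_force: 28.9
```

Emit:
step_arm(
  rows=[
    [[0,0,0],0,1],
    [[0,0,0],0,1],
  ],
)

```text
time_s: 14.72
ee_pos: [0.37, 0.3007, 0.0524]
tool_rot: [-0.0, 0.957, 0.291, 0.002]
force: [0.2, -0.3, -1.5]
width: 0.0633
gripper_force: 28.9
```

Position is good. Lower to about 0.018.

Emit:
step_arm(
  rows=[
    [[0,0,-0.015],0,1],
    [[0,0,-0.01],0,1],
    [[0,0,-0.005],0,1],
    [[0,0,-0.002],0,1],
    [[0,0,-0.001],0,1],
    [[0,0,0],0,1],
  ],
)

```text
time_s: 15.48
ee_pos: [0.3679, 0.2999, 0.0178]
tool_rot: [0.0, 0.957, 0.291, -0.001]
force: [-3.5, -2.4, 7.0]
width: 0.063
gripper_force: 29.4
```

Emit:
step_arm(
  rows=[
    [[0,0,0],0,-0.55],
    [[0,0,0],0,-0.65],
    [[0,0,0],0,-0.8],
    [[0,0,0],0,-0.9],
    [[0,0,0],0,-0.9],
    [[0,0,0],0,-0.9],
  ],
)

```text
time_s: 16.23
ee_pos: [0.3683, 0.3, 0.0173]
tool_rot: [-0.0, 0.957, 0.291, -0.0]
force: [0.0, 0.2, -0.3]
width: 0.0811
gripper_force: 0.0
```

Emit:
step_arm(
  rows=[
    [[0,0,0.015],0,-0.9],
    [[0,0,0.03],0,-0.9],
    [[0,0,0.05],0,-0.9],
    [[0,0,0.05],0,-0.9],
    [[0,0,0.045],0,-0.9],
    [[0,0,0],0,-0.9],
    [[0,0,0],0,-0.9],
  ],
)

```text
time_s: 17.1
ee_pos: [0.368, 0.2999, 0.2075]
tool_rot: [-0.0, 0.957, 0.291, 0.0]
force: [-0.7, 0.8, -0.8]
width: 0.0816
gripper_force: 0.0
```

```bash
python3 - <<'E'
from blob import *
s=observe();im=snap("wrist","w5");print(s["ee_pos"])
blob("wrist",im,"tomato",(.368,.3),.038,-12,5,75,150)
blob("wrist",im,"lemon",(.453,.353),.0325,20,40,60,130)
E
```

```text
[0.3679519  0.29986867 0.20745546]
tomato px (np.int64(280), np.int64(183)) box [292 186  24  30] cent [0.365 0.273] ext [0.015 0.03 ] axis 175.0148748561975 mid [0.367 0.273]
lemon px (np.int64(284), np.int64(64)) box [254  11  63 100] cent [0.454 0.354] ext [0.052 0.073] axis -145.37340413416464 mid [0.453 0.353]
```

View pics/w5.png

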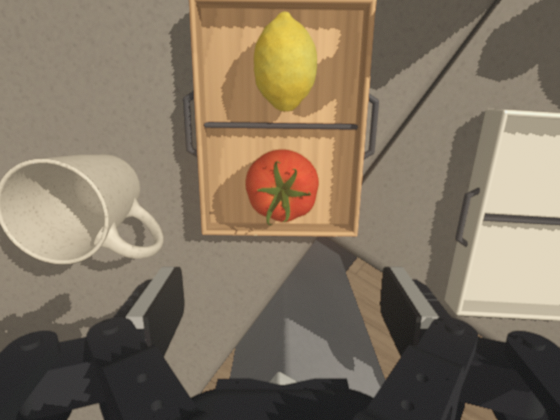

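Emit:
step_arm(
  rows=[
    [[0.008,-0.057,0],0,-1],
    [[0.008,-0.057,0],0,-1],
    [[0.008,-0.057,0],0,-1],
    [[0.008,-0.057,0],0,-1],
    [[0.004,-0.057,0],0,-1],
    [[0.004,-0.057,0],0,-1],
    [[0.002,-0.057,0],0,-1],
    [[0,-0.057,0],0,-1],
  ],
)

```text
time_s: 18.15
ee_pos: [0.4092, -0.1574, 0.2058]
tool_rot: [-0.001, 0.957, 0.291, -0.001]
force: [1.9, 0.7, 1.1]
width: 0.0854
gripper_force: 0.0
```

Emit:
step_arm(
  rows=[
    [[0,-0.057,0],0,-1],
    [[0,-0.057,0],0,-1],
    [[0,-0.057,0],0,-1],
    [[0,-0.056,0.01],0,-1],
    [[0,0,0],0,-1],
    [[0,0,0],0,-1],
    [[0,0,0],0,-1],
  ],
)

```text
time_s: 19.02
ee_pos: [0.4102, -0.3812, 0.2163]
tool_rot: [-0.001, 0.957, 0.292, -0.0]
force: [1.1, 0.0, -0.3]
width: 0.0852
gripper_force: 0.0
```

```bash
python3 - <<'E'
from blob import *
s=observe();im=snap("wrist","w6");print(s["ee_pos"],s["tool_rot"])
blob("wrist",im,"cap",(.41,-.3826),.1,-12,14,75,130)
E
```

```text
[ 0.41015704 -0.38120756  0.21632144] [-1.06922318e-03  9.56570114e-01  2.91500283e-01 -2.41942079e-04]
cap px (np.int64(281), np.int64(201)) box [252 169  59  62] cent [ 0.412 -0.38 ] ext [0.049 0.053] axis -145.35836797350137 mid [ 0.411 -0.382]
```

View pics/w6.png

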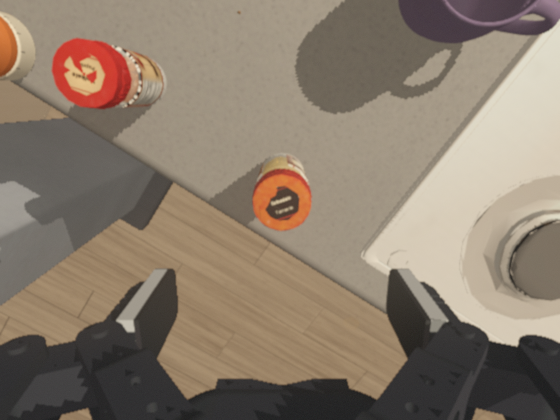

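The orange cap is at (282,201), directly under the tool. Descend.

Emit:
step_arm(
  rows=[
    [[0,-0.001,-0.03],0,-1],
    [[0,0,-0.04],0,-1],
    [[0,0,-0.04],0,-1],
    [[0,0,-0.022],0,-1],
    [[0,0,-0.012],0,-1],
    [[0,0,0],0,-1],
    [[0,0,0],0,-1],
  ],
)

```text
time_s: 19.95
ee_pos: [0.4109, -0.3845, 0.0745]
tool_rot: [0.001, 0.957, 0.291, 0.0]
force: [0.5, -0.8, 0.7]
width: 0.0852
gripper_force: 0.0
```

Emit:
step_arm(
  rows=[
    [[0,0,0],0,1],
    [[0,0,0],0,1],
    [[0,0,0],0,1],
    [[0,0,0],0,1],
    [[0,0,0],0,1],
    [[0,0,0],0,1],
    [[0,0,0],0,1],
  ],
  force=40,
)

```text
time_s: 20.82
ee_pos: [0.4105, -0.3843, 0.0741]
tool_rot: [0.0, 0.957, 0.291, 0.0]
force: [-1.2, 2.0, 5.9]
width: 0.0434
gripper_force: 40.2
```

Emit:
step_arm(
  rows=[
    [[0,0,0.02],0,1],
    [[0,0,0.04],0,1],
    [[0,0,0.045],0,1],
    [[0,0,0.045],0,1],
    [[0,0.04,0],0,1],
    [[0,0.05,0],0,1],
    [[0,0.05,0],0,1],
    [[0,0.05,0],0,1],
  ],
)

```text
time_s: 21.82
ee_pos: [0.4099, -0.1925, 0.2231]
tool_rot: [-0.0, 0.957, 0.291, 0.0]
force: [1.7, 0.6, -1.2]
width: 0.0434
gripper_force: 41.0
```

Emit:
step_arm(
  rows=[
    [[0,0.05,0],0,1],
    [[0,0.05,0],0,1],
    [[0,0.05,0],0,1],
    [[0,0.05,0],0,1],
    [[0,0,0],0,1],
    [[0,0,0],0,1],
    [[0,0,0],0,1],
  ],
)

```text
time_s: 22.7
ee_pos: [0.4104, 0.0049, 0.2232]
tool_rot: [0.0, 0.957, 0.29, -0.0]
force: [0.9, 0.4, -1.2]
width: 0.0434
gripper_force: 41.0
```

```bash
python3 - <<'E'
from h import *
s=observe();im=snap("wrist","w7");print(s["ee_pos"],s["tool_rot"],s["width"],s["force"])
E
```

```text
[0.41039196 0.00486398 0.22323154] [ 1.01728239e-04  9.57008921e-01  2.90058453e-01 -8.72888246e-05] 0.04336041631398179 [ 0.87267455  0.41883443 -1.21835576]
```

View pics/w7.png

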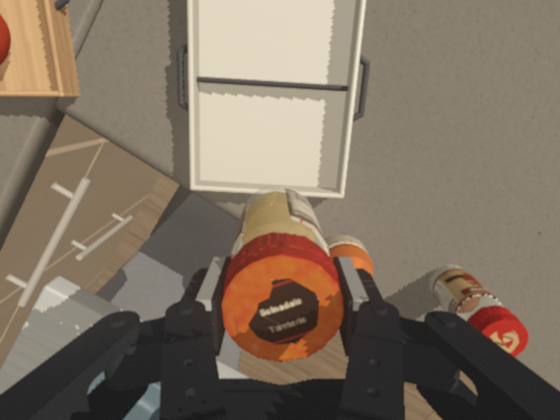

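The jar is held upright. The white tray's rib ends are at (198,80) and (347,88), and its near rim corners at (190,190) and (344,196).

```bash
python3 - <<'E'
from h import *
a,b=ray("wrist",(190,190),.03)[:2],ray("wrist",(344,196),.03)[:2];c,d=ray("wrist",(198,80),.021)[:2],ray("wrist",(347,88),.021)[:2]
print(a,b,np.linalg.norm(a-b),c,d,np.linalg.norm(c-d))
v=a-b+c-d;an=np.arctan2(v[1],v[0])-np.pi/2;u=np.array([np.cos(an),np.sin(an)]);print(np.degrees(an))
o=(c+d)/2;o2=(a+b)/2+.1025*u;print(o,o2);o=(o+o2)/2;print(o+.05*u,o-.05*u)
print("red cap",ray("wrist",(501,333),.106))
E
```

```text
[0.35259977 0.07184387] [ 0.43043833 -0.0558465 ] 0.1495448838842334 [0.4435548  0.11734301] [5.13244341e-01 2.63613299e-04] 0.13625057252112235
31.0782900099126
[0.47839957 0.05880331] [0.47930648 0.06091009]
[0.52167616 0.08566715] [0.43602989 0.03404626]
red cap [ 0.41687531 -0.21623069  0.106     ]
```

Emit:
step_arm(
  rows=[
    [[0.03,0.02,0],-1,1],
    [[0.04,0.029,0],-1,1],
    [[0.04,0.029,0],-1,1],
    [[0,0,-0.03],0,1],
    [[0,0,-0.045],0,1],
    [[0,0,-0.04],0,1],
    [[0,0,-0.015],0,1],
    [[0,0,0],0,1],
  ],
)

```text
time_s: 23.75
ee_pos: [0.52, 0.0833, 0.0928]
tool_rot: [-0.0, 0.964, 0.265, -0.001]
force: [0.6, 0.4, 0.3]
width: 0.0437
gripper_force: 41.1
```

Emit:
step_arm(
  rows=[
    [[0,0,-0.005],0,1],
    [[0,0,-0.002],0,1],
    [[0,0,0],0,1],
    [[0,0,0],0,1],
  ],
)

```text
time_s: 24.25
ee_pos: [0.5205, 0.084, 0.0868]
tool_rot: [0.0, 0.964, 0.266, 0.0]
force: [-0.6, 0.7, -0.5]
width: 0.0434
gripper_force: 41.1
```

Emit:
step_arm(
  rows=[
    [[0,0,-0.003],0,1],
    [[0,0,-0.002],0,1],
    [[0,0,-0.001],0,1],
    [[0,0,0],0,1],
    [[0,0,0],0,1],
  ],
)

```text
time_s: 24.88
ee_pos: [0.5203, 0.084, 0.0803]
tool_rot: [-0.0, 0.964, 0.266, -0.0]
force: [-0.6, -0.4, -1.6]
width: 0.0435
gripper_force: 41.2
```

Emit:
step_arm(
  rows=[
    [[0,0,-0.001],0,1],
    [[0,0,0],0,1],
    [[0,0,0],0,1],
  ],
)

```text
time_s: 25.25
ee_pos: [0.5207, 0.0842, 0.0801]
tool_rot: [-0.0, 0.964, 0.266, 0.0]
force: [-2.0, 1.2, 5.2]
width: 0.0437
gripper_force: 41.8
```

Contact at the expected height. Release slowly, then rise.

Emit:
step_arm(
  rows=[
    [[0,0,0],0,-0.1],
    [[0,0,0],0,-0.2],
    [[0,0,0],0,-0.4],
    [[0,0,0],0,-0.6],
    [[0,0,0],0,-0.8],
    [[0,0,0],0,-0.8],
    [[0,0,0],0,-0.8],
  ],
)

```text
time_s: 26.12
ee_pos: [0.5203, 0.084, 0.0793]
tool_rot: [-0.0, 0.964, 0.266, -0.0]
force: [-0.1, 0.2, 0.5]
width: 0.0768
gripper_force: 0.0
```

Emit:
step_arm(
  rows=[
    [[0,0,0.015],0,-0.8],
    [[0,0,0.04],0,-0.8],
    [[0,0,0.04],0,-0.8],
    [[0,0,0.035],0,-0.8],
    [[-0.014,-0.042,0],0,-1],
    [[-0.015,-0.043,0],0,-1],
    [[-0.015,-0.043,0],0,-1],
    [[-0.015,-0.043,0],0,-1],
  ],
)

```text
time_s: 27.12
ee_pos: [0.461, -0.0883, 0.2106]
tool_rot: [0.001, 0.964, 0.266, 0.001]
force: [-0.1, 0.2, -0.3]
width: 0.0853
gripper_force: 0.0
```

Emit:
step_arm(
  rows=[
    [[-0.015,-0.043,0],0,-1],
    [[-0.015,-0.043,0],0,-1],
    [[-0.016,-0.043,0],0,-1],
    [[0,0,0],0,-1],
    [[0,0,0],0,-1],
    [[0,0,0],0,-1],
  ],
)

```text
time_s: 27.88
ee_pos: [0.4157, -0.215, 0.2096]
tool_rot: [0.0, 0.964, 0.266, 0.0]
force: [0.3, -0.2, -0.3]
width: 0.0854
gripper_force: 0.0
```

```bash
python3 - <<'E'
from blob import *
s=observe();im=snap("wrist","w8");print(s["ee_pos"],s["tool_rot"])
blob("wrist",im,"cap",(.412,-.219),.1,-12,10,75,150)
t=snap("top","top8")
for q,z in(("spice_center",.059),("timer_center",.028)):
  for r in tip_of("top",q)[:2]:print(q,np.round(ray("top",r["at"],z),3),round(r["confidence"],2))
cv2.imwrite("pics/c8.png",np.hstack([im[:,:,::-1][60:360,120:420],cv2.resize(t[:,:,::-1][140:290,200:400],(400,300),interpolation=cv2.INTER_CUBIC)]))
E
```

```text
[ 0.41566514 -0.2150122   0.20956812] [2.62250428e-05 9.63840012e-01 2.66481523e-01 1.69660569e-04]
cap px (np.int64(282), np.int64(210)) box [257 180  60  63] cent [ 0.414 -0.221] ext [0.049 0.054] axis -147.84387025723845 mid [ 0.412 -0.223]
spice_center [0.516 0.082 0.059] 0.76
timer_center [ 0.608 -0.425  0.028] 0.55
timer_center [0.473 0.052 0.028] 0.53
```

View pics/c8.png

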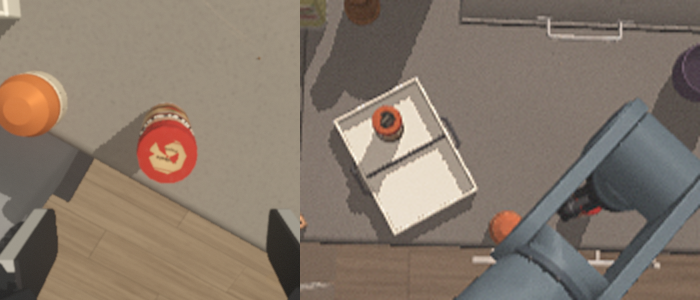

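The orange-capped jar stands in the far bay. The red cap is at crop (167,155), slightly off the tool axis. Correct and descend.

Emit:
step_arm(
  rows=[
    [[-0.004,-0.007,-0.025],0,-1],
    [[0,0,-0.04],0,-1],
    [[0,0,-0.04],0,-1],
    [[0,0,-0.02],0,-1],
    [[0,0,-0.011],0,-1],
    [[0,0,0],0,-1],
    [[0,0,0],0,-1],
  ],
)

```text
time_s: 28.95
ee_pos: [0.412, -0.2235, 0.0742]
tool_rot: [0.001, 0.964, 0.266, 0.0]
force: [-0.6, 0.4, -0.1]
width: 0.0854
gripper_force: 0.0
```

Emit:
step_arm(
  rows=[
    [[0,0,0],0,1],
    [[0,0,0],0,1],
    [[0,0,0],0,1],
    [[0,0,0],0,1],
    [[0,0,0],0,1],
    [[0,0,0],0,1],
    [[0,0,0],0,1],
  ],
)

```text
time_s: 29.82
ee_pos: [0.4116, -0.2232, 0.074]
tool_rot: [0.0, 0.964, 0.266, 0.0]
force: [-0.9, 2.0, 6.5]
width: 0.0431
gripper_force: 40.1
```

Emit:
step_arm(
  rows=[
    [[0,0,0.02],0,1],
    [[0,0,0.04],0,1],
    [[0,0,0.04],0,1],
    [[0,0,0.03],0,1],
    [[0.004,0.045,0],0,1],
    [[0.004,0.05,0],0,1],
    [[0.005,0.05,0],0,1],
    [[0.005,0.05,0],0,1],
  ],
)

```text
time_s: 30.82
ee_pos: [0.429, -0.0265, 0.2032]
tool_rot: [0.0, 0.964, 0.265, 0.0]
force: [1.7, 0.5, -1.5]
width: 0.0434
gripper_force: 41.1
```

Emit:
step_arm(
  rows=[
    [[0.002,0.035,0],0,1],
    [[0.002,0.026,0],0,1],
    [[0,0,-0.03],0,1],
    [[0,0,-0.04],0,1],
    [[0,0,-0.03],0,1],
    [[0,0,-0.012],0,1],
    [[0,0,0],0,1],
    [[0,0,0],0,1],
  ],
)

```text
time_s: 31.82
ee_pos: [0.4343, 0.0328, 0.0925]
tool_rot: [0.0, 0.964, 0.266, 0.001]
force: [-0.6, -0.1, -1.1]
width: 0.0436
gripper_force: 41.2
```

Emit:
step_arm(
  rows=[
    [[0,0,-0.005],0,1],
    [[0,0,-0.003],0,1],
    [[0,0,0],0,1],
    [[0,0,0],0,1],
  ],
)

```text
time_s: 32.33
ee_pos: [0.4333, 0.033, 0.0833]
tool_rot: [0.0, 0.964, 0.266, 0.0]
force: [0.6, 0.3, -1.1]
width: 0.0432
gripper_force: 41.2
```

Emit:
step_arm(
  rows=[
    [[0,0,-0.002],0,1],
    [[0,0,-0.001],0,1],
    [[0,0,0],0,1],
    [[0,0,0],0,1],
  ],
)

```text
time_s: 32.83
ee_pos: [0.4332, 0.033, 0.0803]
tool_rot: [-0.0, 0.964, 0.266, -0.0]
force: [0.3, 0.7, -1.7]
width: 0.0435
gripper_force: 41.2
```

Emit:
step_arm(
  rows=[
    [[0,0,-0.001],0,1],
    [[0,0,0],0,1],
    [[0,0,0],0,1],
  ],
)

```text
time_s: 33.2
ee_pos: [0.4337, 0.0331, 0.08]
tool_rot: [-0.0, 0.964, 0.266, 0.0]
force: [-2.6, 1.5, 5.4]
width: 0.0433
gripper_force: 41.9
```

Emit:
step_arm(
  rows=[
    [[0,0,0],0,-0.1],
    [[0,0,0],0,-0.2],
    [[0,0,0],0,-0.4],
    [[0,0,0],0,-0.6],
    [[0,0,0],0,-0.8],
    [[0,0,0],0,-0.8],
    [[0,0,0],0,-0.8],
  ],
)

```text
time_s: 34.08
ee_pos: [0.4333, 0.033, 0.0793]
tool_rot: [-0.0, 0.964, 0.266, -0.0]
force: [1.0, -0.3, 0.6]
width: 0.0772
gripper_force: 0.0
```

Emit:
step_arm(
  rows=[
    [[0,0,0.015],0,-0.8],
    [[0,0,0.04],0,-0.8],
    [[0,0,0.04],0,-0.8],
    [[0,0,0.045],0,-0.8],
    [[0,-0.05,0.01],0,-0.8],
    [[0,-0.055,0],0,-0.8],
    [[0,-0.055,0],0,-0.8],
    [[0,-0.055,0],0,-0.8],
  ],
)

```text
time_s: 35.08
ee_pos: [0.4332, -0.1838, 0.2308]
tool_rot: [0.001, 0.964, 0.266, 0.001]
force: [1.5, -0.3, 0.3]
width: 0.0768
gripper_force: 0.0
```

Emit:
step_arm(
  rows=[
    [[-0.02,-0.05,0],0,-0.8],
    [[-0.02,-0.05,0],0,-0.8],
    [[-0.02,-0.05,0],0,-0.8],
    [[-0.02,-0.05,0],0,-0.8],
    [[-0.02,-0.05,0],0,-0.8],
    [[0,0,0],0,-0.8],
    [[0,0,0],0,-0.8],
    [[0,0,0],0,-0.8],
  ],
)

```text
time_s: 36.08
ee_pos: [0.3339, -0.4309, 0.2297]
tool_rot: [0.0, 0.964, 0.266, 0.0]
force: [1.1, 0.8, 0.1]
width: 0.0771
gripper_force: 0.0
```

```bash
python3 - <<'E'
from h import *
print(observe()["ee_pos"])
t=snap("top","top9");s=snap("side","side9")
a=cv2.resize(t[140:300,100:460,::-1],(720,320),interpolation=cv2.INTER_CUBIC);b=cv2.resize(s[150:290,180:420,::-1],(480,280),interpolation=cv2.INTER_CUBIC)
cv2.imwrite("pics/c9.png",np.vstack([a,np.pad(b,((0,0),(0,240),(0,0)))]))
E
```

```text
[ 0.33391301 -0.43087396  0.22969585]
```

View pics/c9.png

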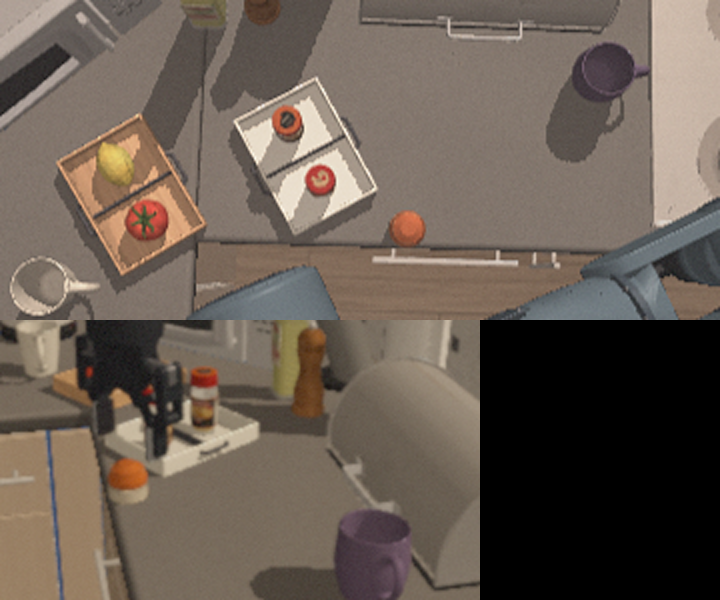

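The top view shows all four things, one in each bay: lemon (115,163), tomato (147,220), and the jars upright at (287,122) and (320,180). The timer and mug haven't moved, and the arm is clear. I'm handing the job in.

```bash
python3 -c "
from bench import *
print(sign_off())"
```

```text
the job is handed in; nothing more can be done
None
```

The job is handed in: the lemon and tomato are in the wooden tray, both spice jars stand upright in the white tray, one thing per bay, and the timer and mug were left alone; I don't know the verdict, as sign-off returned none.

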